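# Put the dried chopping boards away in the board rack

## Robot

A 6-joint arm with a two-finger parallel gripper is mounted at the origin on a cart in front of the work surface, level with it; the furniture and walls round the work are solid. World frame = base frame: x ahead of the robot, y to its left, z up, the work surface at z = 0. Lengths are in mm, angles in degrees, forces in N, time in s.
With the tool pointing down it reaches from about 300 to 850 mm from the base axis. Payload 4.2 kg.
Tool frame: the origin (TCP) lies at the very end of the fingers, on their centre line; the grasp point (between the pads) lies 19 mm behind it (env.tcp_to_grasp is the distance from the TCP to the grasp point, in mm); z points along the fingers, y is the line along which they close (so a half turn about z gives the same grasp; the last joint's range is limited). The gripper opens to 91 mm and grips with 3 to 60 N. Pads are 32 mm wide; open, the fingers measure 118 mm over their backs; the gripper's body (76 mm by 178 mm) begins 60 mm behind the grasp point.
Start: joints at [-74.714, 18.312, 89.639, -0, 72.044, -1.146], TCP at [162.661, -551.529, 213.976] pointing down, gripper open.
Joint ranges: [-177.97, 177.97], [-48.28, 115.42], [12.27, 149.76], [-77.06, 257.06], [2.81, 150.46], [-146.56, 146.56]. Speed limits (degrees/s): [147.25, 147.25, 180, 180, 180, 180].

## Interface

Orientations are given as [roll, pitch, yaw] about the fixed x, y, z axes, in that order (R = Rz(yaw) Ry(pitch) Rx(roll)).
In Python, from workcell import env gives the robot as it stands.
- The arm moves only by the tool move_arm, never from a script. Its argument "plan" is a list of rows, each a list of 3 entries, a list of its own where there are three numbers: the shift along the world's x, y, z in cm, then the turn about the world's z in degrees, then the closure, from 0 (fully open) to 1 (shut). In form: [[[x, y, z], turn, claw], ...]. A call has 1 to 5 rows; each row shifts and turns the commanded pose from where the row before left it; what a row does not reach is not made up. A row lasts 1/10 s, in which the tool goes at most 50 mm and 8.59 degrees, less where a joint would pass 70% of its speed; a pose out of reach is approached as far as the arm can. A call is refused whole if a number of a shift passes 5 or a number of a turn 8.59, either way. A call with a gripper value outside its range is refused whole. The fingers move at their own pace and stop on an object; "squeeze" is the grip in N (left out, the last holds). Time passes only in rows, so rows that do not move let the fingers close. It gives the time, the measured TCP pose, the force, the opening and the grip force at its end, in the units of the state.
- env.state(): the state, without advancing time (a new reading comes with each control period).
- env.grab_frame(name): name is "scene" or "top" or "wrist"; returns a dict with "frame" (384x512x3 uint8, red, green, blue), "z_map" (384x512 float32, mm along the optical axis (not along the pixel's ray), 0 where there is no reading), "fovy" (degrees; the focal length in pixels is half the picture's height over the tangent of half this angle, whatever the lens; pixels are square), "cx", "cy" (the principal point, pixels), "position" and "orientation" of the camera in the world. Camera axes: x right, y down, z forward; pixel columns grow to the right and rows downward; lengths in mm; the calibration is good to about 2 mm. A picture is of the moment at which its call begins.
- env.job_done(): hands the job in; it is judged then, once.
Trained networks look in a picture, given as the dict that the camera call returned (one of the last four; its "shot" number tells which), for a name from the list of things; names that differ only in an ending like _2 or _b are one class to them, and where a whole thing is asked for, a point or a joint stands for the part that bears it (a point fixed in the world has none). Each returns a list of dicts, best first, with "score" (0 to 1); they miss things now and then, are a little off and sometimes report something else, mostly with a low value. They report only what shows in the picture. A call takes as long as a camera call.
- env.search_frame(picture, label): "point" ([column, row] in pixels, amid what is visible of it).
- env.landmark_of(picture, label): "point" ([column, row] in pixels: a listed point, or the origin of a listed thing).
The state is a dict: "time_s": time; "qpos": joint angles; "qvel": joint speeds; "effort": joint torques, N m; "ee_pos": TCP position; "ee_rot": TCP orientation; "force": force on the tool from outside, world axes, zero at the start; "torque": the same for the moment, N m; "gripper_width": finger opening in mm; "gripper_force": force on a finger pad.
Only numpy, scipy, OpenCV 4.12 (cv2) and the standard library are available. Lean on these libraries where they do the work, as an engineer would, in place of code of your own. Each camera call takes 0.05 s, during which the arm holds its last target. There are 200 camera calls.

## Task

The four chopping boards have drained: move them one by one from the drainer with the white tray to the storage rack with the dark base, each into the wire frame made for its size, so that every board stands upright, all the way down on its frame's foot strip. Leave the pepper mill between the racks where it stands.

Things in the scene. Friction and masses are not known exactly. Their poses are not given: they have to be found in the camera images.
- board_l: the largest of four flat rectangular wooden chopping boards: 160 mm long, 118 high, 14 thick, about 0.19 kg. Stands on a long edge in the drainer. Origin: middle of the lower edge; x along its length, y through its thickness, z up. Symmetric, so either end may lead. Pinch it through the thickness at the middle of the top edge.
- board_m: the second largest of four flat rectangular wooden chopping boards: 138 mm long, 114 high, 14 thick, about 0.16 kg. Stands on a long edge in the drainer. Origin: middle of the lower edge; x along its length, y through its thickness, z up. Symmetric, so either end may lead. Pinch it through the thickness at the middle of the top edge.
- board_s: the second smallest of four flat rectangular wooden chopping boards: 116 mm long, 110 high, 14 thick, about 0.13 kg. Stands on a long edge in the drainer. Origin: middle of the lower edge; x along its length, y through its thickness, z up. Symmetric, so either end may lead. Pinch it through the thickness at the middle of the top edge.
- board_xs: the smallest of four flat rectangular wooden chopping boards: 94 mm long, 106 high, 14 thick, about 0.10 kg. Stands on a long edge in the drainer. Origin: middle of the lower edge; x along its length, y through its thickness, z up. Symmetric, so either end may lead. Pinch it through the thickness at the middle of the top edge.
- frame_l: frame for the 160 mm board, one of four wire frames fixed in a row, 64 mm apart, on the dark base. Origin: underside centre of its foot strip; x along the slot, y across, z up. The board's lower edge sits 4 mm above the origin. Slot 172 mm long between end loops (42 mm high) and 22 mm wide between side hoops (54 mm high); tops flare out 7 mm.
- frame_m: frame for the 138 mm board, one of four wire frames fixed in a row, 64 mm apart, on the dark base. Origin: underside centre of its foot strip; x along the slot, y across, z up. The board's lower edge sits 4 mm above the origin. Slot 150 mm long between end loops (42 mm high) and 22 mm wide between side hoops (54 mm high); tops flare out 7 mm.
- frame_s: frame for the 116 mm board, one of four wire frames fixed in a row, 64 mm apart, on the dark base. Origin: underside centre of its foot strip; x along the slot, y across, z up. The board's lower edge sits 4 mm above the origin. Slot 128 mm long between end loops (42 mm high) and 22 mm wide between side hoops (54 mm high); tops flare out 7 mm.
- frame_xs: frame for the 94 mm board, one of four wire frames fixed in a row, 64 mm apart, on the dark base. Origin: underside centre of its foot strip; x along the slot, y across, z up. The board's lower edge sits 4 mm above the origin. Slot 106 mm long between end loops (42 mm high) and 22 mm wide between side hoops (54 mm high); tops flare out 7 mm.
- drainer: fixed draining rack, white drip tray 196 x 258 mm, four equal wire slots at y = -96, -32, 32, 96 mm of it, boards in any order. Origin: underside centre; x along the slots, z up. Boards stand on ribs at z = 15 mm; hoops reach up to 59 mm. 50 mm is free between neighbouring boards, here and when stored: open the fingers only part way.
- mill: brown wooden pepper mill, 58 mm in diameter, 150 high, loose, standing between the racks; leave it. Origin: underside centre. Racks and mill stand on a wooden bridge over the front burners, top at z = 0.052; behind the mill stands a fixed spice jar 108 mm high.

How it is judged (in metres and radians):
At the end, for the whole second after the job is handed in: Each board stands in the frame of its size: within 11 mm along, 10 mm across and -2 to 10 mm above the frame origin (4 when down), 0.3 rad of upright, 0.12 rad of the slot, released, at rest; the mill upright within 30 mm of its start (x of board_l in the frame of frame_l between -0.011 and 0.011 m and y of board_l in the frame of frame_l between -0.01 and 0.01 m and z of board_l in the frame of frame_l between -0.002 and 0.01 m and angle between each of board_l, board_m, board_s, board_xs's own z axis and vertical below 0.3 rad and angle between the x axis of board_l and the x axis of frame_l, either way round below 0.12 rad and linear speed of each of board_l, board_m, board_s, board_xs below 0.02 m/s and angular speed of each of board_l, board_m, board_s, board_xs below 1.2 rad/s and x of board_m in the frame of frame_m between -0.011 and 0.011 m and y of board_m in the frame of frame_m between -0.01 and 0.01 m and z of board_m in the frame of frame_m between -0.002 and 0.01 m and angle between the x axis of board_m and the x axis of frame_m, either way round below 0.12 rad and x of board_s in the frame of frame_s between -0.011 and 0.011 m and y of board_s in the frame of frame_s between -0.01 and 0.01 m and z of board_s in the frame of frame_s between -0.002 and 0.01 m and angle between the x axis of board_s and the x axis of frame_s, either way round below 0.12 rad and x of board_xs in the frame of frame_xs between -0.011 and 0.011 m and y of board_xs in the frame of frame_xs between -0.01 and 0.01 m and z of board_xs in the frame of frame_xs between -0.002 and 0.01 m and angle between the x axis of board_xs and the x axis of frame_xs, either way round below 0.12 rad and distance of mill from where it was at the start of the episode below 0.03 m and angle between mill's own z axis and vertical below 0.15 rad); the robot touches nothing.
It fails at once if the pepper mill is knocked over (angle between mill's own z axis and vertical above 0.5 rad).
It also fails if it takes over 106 s, if anything falls off the work surface, if the arm or the gripper's body presses on something with over 40 N, if the wrist force passes 120 N, or if a joint passes its speed limit or range.

## Working session

There is one attempt and no reset: what is moved stays moved. The work goes in short steps, Python scripts to look and compute and a tool call to move; the robot and the scene stay as the last step left them, time stands still between calls to the robot, and variables do not carry over. Pictures are saved under pics/ and viewed, at most 14 in all, crops included, and the job is handed in when it is done.

Besides the shell and the picture viewer there is one more tool, called after "Call:" as a command line: name --argument value ..., lists and objects as JSON in quotes. move_arm: Moves the arm, as the interface text tells. Its arguments: {"type":"object","properties":{"plan":{"type":"array","items":{"type":"array"}},"squeeze":{"type":"number"}},"required":["plan"]}

```bash
mkdir -p pics; ls; cat > h.py <<'E'
import numpy as np, cv2
from scipy.spatial.transform import Rotation as R
from workcell import env
def Rm(o):
    o=np.array(o,float)
    if o.shape==(3,3): return o
    if o.size==4: return R.from_quat(o).as_matrix()
    return R.from_euler('xyz',o,degrees=True).as_matrix()
def world(p):
    z=p["z_map"];h,w=z.shape
    f=h/2/np.tan(np.radians(p["fovy"])/2)
    u,v=np.meshgrid(np.arange(w),np.arange(h))
    c=np.stack([(u-p["cx"])/f*z,(v-p["cy"])/f*z,z],-1)
    return c@Rm(p["orientation"]).T+np.array(p["position"])
def save(p,n): cv2.imwrite(f"pics/{n}.png",cv2.cvtColor(p["frame"],cv2.COLOR_RGB2BGR))
E
python3 - <<'E'
from h import *
s=env.state();print(s)
for n in ["scene","top","wrist"]:
    p=env.grab_frame(n);save(p,n+"0");W=world(p)
    print(n,p["position"],p["orientation"],p["fovy"])
    for l in ["board_l","board_m","board_s","board_xs","frame_l","frame_m","frame_s","frame_xs","mill","drainer"]:
        for f in (env.search_frame,env.landmark_of):
            for d in f(p,l)[:2]:
                x,y=map(int,np.round(d["point"]));
                if 0<=x<512 and 0<=y<384: print(l,f.__name__[:4],round(d["score"],2),(x,y),W[y,x].round(0))
E
```

```text
pics
{'time_s': 0.0, 'qpos': array([-7.47157480e+01,  1.83512422e+01,  8.97046588e+01, -2.51884883e-03,
        7.20446053e+01, -1.14677466e+00]), 'qvel': array([-0.05272903,  0.02495359, -0.07518827, -0.05241542, -0.00100644,
        0.05110365]), 'effort': array([-2.75551924e-03, -4.12466168e+01, -2.31976354e+01,  7.26283388e-02,
        4.57508722e-02, -1.33773838e-04]), 'ee_pos': array([ 162.49304043, -551.04444623,  213.13612484]), 'ee_rot': array([-1.79899466e+02,  3.82827700e-04,  1.64318056e+01]), 'force': array([-0.36542528,  0.4510735 ,  0.3865884 ]), 'torque': array([ 0.02344546, -0.012748  , -0.04005354]), 'gripper_force': 0.0, 'gripper_width': 91.37240201286397}
scene [  4.95155825 815.93899905 878.01651281] [-129.15260073    1.28730051 -148.66282856] 53.88045770101141
board_l call 0.94 (221, 233) [490. 235. 140.]
board_l call 0.88 (207, 249) [491. 298. 134.]
board_l call 0.95 (188, 275) [494. 380. 111.]
board_l call 0.92 (219, 247) [449. 298. 165.]
board_m call 0.94 (221, 233) [490. 235. 140.]
board_m call 0.88 (207, 249) [491. 298. 134.]
board_m call 0.95 (188, 275) [4
[... 2360 characters left out ...]
 188) [ 510. -167.   69.]
frame_s call 0.8 (360, 190) [ 505. -305.   73.]
frame_s call 0.76 (360, 192) [ 499. -305.   73.]
frame_s call 0.7 (316, 189) [ 507. -173.   72.]
frame_xs call 0.94 (338, 187) [ 514. -239.   70.]
frame_xs call 0.42 (175, 194) [474. 228. 183.]
frame_xs call 0.66 (339, 189) [ 508. -242.   69.]
mill call 0.61 (255, 187) [495.  10. 185.]
mill call 0.37 (317, 188) [ 510. -176.   73.]
mill call 0.8 (256, 187) [495.   7. 185.]
mill call 0.29 (143, 183) [521. 347.  61.]
drainer call 0.94 (178, 190) [485. 220. 185.]
drainer call 0.9 (177, 187) [493. 223. 182.]
wrist [ 231.43361226 -531.6162848   383.66764495] [ 1.65169733e+02  4.55597726e-02 -7.35722225e+01] 58.55471025599587
```

```bash
python3 - <<'E'
import cv2
a=cv2.imread("pics/top0.png")[130:245,115:395]
cv2.imwrite("pics/top0c.png",cv2.resize(a,(784,322),interpolation=cv2.INTER_CUBIC))
a=cv2.imread("pics/scene0.png")[120:330,130:360]
cv2.imwrite("pics/scene0c.png",cv2.resize(a,(657,600),interpolation=cv2.INTER_CUBIC))
E
```

```text
(no output)
```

View pics/top0c.png

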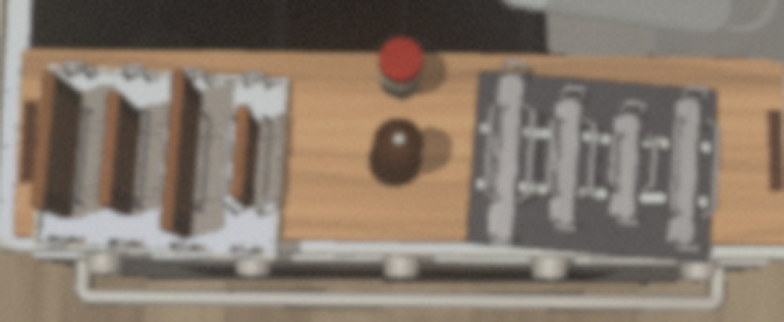

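View pics/scene0c.png

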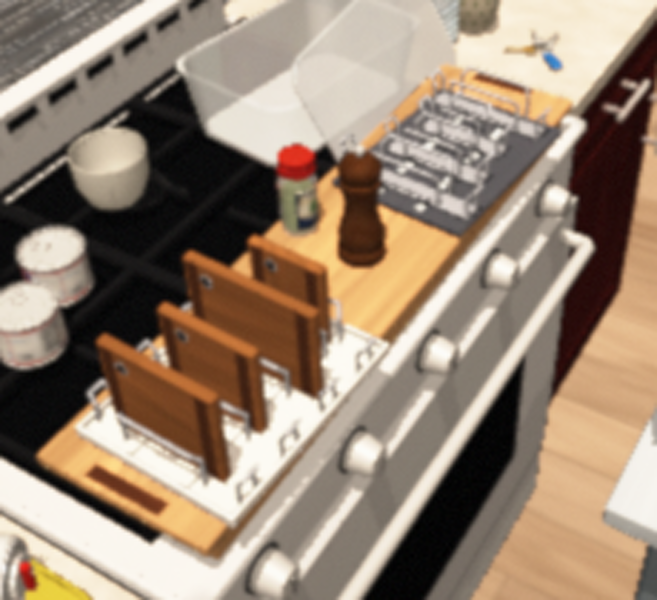

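```bash
cat > meas.py <<'E'
from h import *
def rect(P,name):
    (c,(w,h),a)=cv2.minAreaRect(P[:,:2].astype(np.float32))
    d=P[:,:2]-P[:,:2].mean(0);_,_,vt=np.linalg.svd(d,full_matrices=False);v=vt[0]*np.sign(vt[0][0])
    m=P[:,:2].mean(0);t=d@v;n=d@np.array([-v[1],v[0]])
    lo,hi=np.percentile(t,[1,99]);l2,h2=np.percentile(n,[2,98])
    c=m+v*(lo+hi)/2+np.array([-v[1],v[0]])*(l2+h2)/2
    print(name,"n",len(P),"c",c.round(1),"len",(hi-lo).round(1),"wid",(h2-l2).round(1),"yaw",np.degrees(np.arctan2(v[1],v[0])).round(2),"z",np.percentile(P[:,2],[10,50,90]).round(1))
def boards(n,shot=None):
    p=shot or env.grab_frame(n);W=world(p)
    m=(W[...,2]>150)&(W[...,2]<200)&(W[...,1]>100)&(W[...,1]<400)&(W[...,0]>380)&(W[...,0]<620)&(p["z_map"]>0)
    k,lab=cv2.connectedComponents(m.astype(np.uint8))
    for i in range(1,k):
        P=W[lab==i]
        if len(P)<25: continue
        top=np.percentile(P[:,2],90);rect(P[P[:,2]>top-6],n)
E
python3 - <<'E'
from meas import *
boards("top");boards("scene")
p=env.grab_frame("top");W=world(p)
# frames: wire pixels and base
m=(W[...,1]<-90)&(W[...,1]>-400)&(W[...,0]>380)&(W[...,0]<640)
P=W[m];print(np.histogram(P[:,2],bins=range(40,130,5)))
# dark base
f=p["frame"].astype(int);d=m&(f.max(-1)<90)&(W[...,2]>45)&(W[...,2]<80)
k,lab,st,_=cv2.connectedComponentsWithStats(d.astype(np.uint8));i=1+st[1:,4].argmax();Q=W[lab==i]
print(cv2.minAreaRect(Q[:,:2].astype(np.float32)),np.median(Q[:,2]))
# light strips
s=m&(f.min(-1)>115)&(f.max(-1)-f.min(-1)<25)&(W[...,1]<-115)&(W[...,1]>-350)
k,lab,st,_=cv2.connectedComponentsWithStats(s.astype(np.uint8))
for i in range(1,k):
    if st[i,4]>40: rect(W[lab==i],"strip")
E
```

```text
top n 233 c [514.7 351.6] len 134.0 wid 13.6 yaw -2.41 z [176.6 179.5 182.4]
top n 257 c [504.9 224.4] len 155.0 wid 13.0 yaw -2.39 z [181.2 183.6 186.9]
top n 190 c [507.4 287.9] len 111.4 wid 13.0 yaw -3.33 z [172.4 175.3 177.7]
top n 148 c [505.5 160.3] len 92.4 wid 13.5 yaw -2.31 z [168.9 171.6 174.5]
scene n 125 c [504.4 165.3] len 91.6 wid 12.9 yaw -3.46 z [168.2 171.2 172.9]
scene n 248 c [503.8 229.6] len 155.7 wid 14.0 yaw -2.52 z [180.3 183.1 185.4]
scene n 189 c [505.2 293. ] len 111.1 wid 13.9 yaw -2.63 z [172.5 175.3 177.5]
scene n 246 c [513.  356.9] len 132.2 wid 13.8 yaw -2.37 z [176.7 179.3 181.5]
(array([  38,  644, 1169,  506, 1769, 1454,  842,   80,   14,   20,   12,
         39,   69,   95,   67,  211,  131]), array([ 40,  45,  50,  55,  60,  65,  70,  75,  80,  85,  90,  95, 100,
       105, 110, 115, 120, 125]))
((513.6065063476562, -147.26271057128906), (6.651849269866943, 37.30597686767578), 88.08433532714844) 63.34065796567643
strip n 11093 c [ 605.7 -232.3] len 230.0 wid 65.8 yaw 89.86 z [742.2 770.6 795.8]
strip n 1207 c [ 513.2 -173.6] len 172.1 wid 135.2 yaw 62.22 z [ 64.9  70.1 116.5]
strip n 639 c [ 501.2 -295.8] len 156.9 wid 75.5 yaw -5.14 z [ 64.6  70.3 118.1]
strip n 302 c [ 411.3 -223.7] len 213.2 wid 28.7 yaw -89.11 z [-1.437e+02 -6.060e+01  1.000e-01]
```

Call:
move_arm --plan '[[[4,4,4],-4,0.3],[[4,4,4],-4,0.3],[[4,4,4],-4,0.3],[[4,4,3],-4,0.3],[[3,4,0],0,0.3]]'

```text
time_s: 3.8
ee_pos: [312.6, -394.3, 327.6]
ee_rot: [179.6, -0.3, 0.3]
force: [0.9, -0.2, -0.1]
gripper_width: 63.8
gripper_force: 0.0
```

Call:
move_arm --plan '[[[4,3,0],0,0.3],[[4,3,0],0,0.3],[[4,3,0],0,0.3],[[4,3,0],0,0.3],[[4,3,0],0,0.3]]'

```text
time_s: 4.3
ee_pos: [511.9, -242.2, 324.2]
ee_rot: [180.0, -0.0, 0.4]
force: [0.2, -0.7, 0.3]
gripper_width: 63.8
gripper_force: 0.0
```

```bash
python3 - <<'E'
from meas import *
import pickle
p=env.grab_frame("wrist");save(p,"w1");W=world(p);print(env.state()["ee_pos"],p["position"])
pickle.dump(p,open("w1.pkl","wb"))
for l in ["frame_l","frame_xs"]:
    for f in (env.search_frame,env.landmark_of):
        for d in f(p,l)[:4]:
            x,y=map(int,np.round(d["point"]));print(l,f.__name__[:4],round(d["score"],2),(x,y),W[y,x].round(0))
cv2.imwrite("pics/w1c.png",cv2.resize(cv2.cvtColor(p["frame"],cv2.COLOR_RGB2BGR),(800,600),interpolation=cv2.INTER_CUBIC))
E
```

```text
[ 517.83483032 -237.14074767  323.25667244] [ 583.52413705 -241.94880162  493.94909831]
frame_l call 0.9 (148, 145) [ 525. -106.   69.]
frame_l call 0.75 (201, 158) [ 509. -171.   70.]
frame_l call 0.92 (149, 149) [ 520. -107.   70.]
frame_l call 0.6 (307, 164) [ 503. -304.   70.]
frame_xs call 0.79 (253, 160) [ 508. -236.   71.]
frame_xs call 0.59 (253, 158) [ 510. -236.   71.]
frame_xs call 0.49 (64, 150) [522. -15.  94.]
```

View pics/w1c.png

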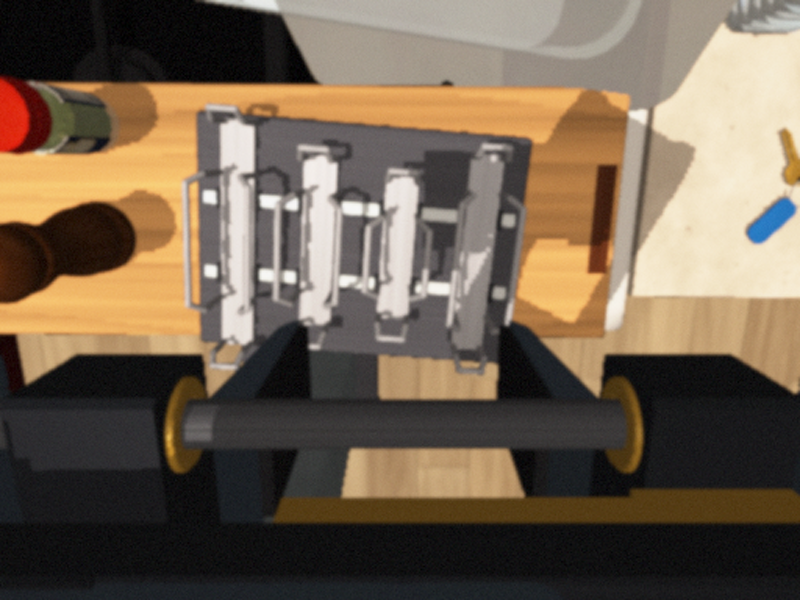

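```bash
cat > fr.py <<'E'
from meas import *
def strips(p):
    W=world(p);f=p["frame"].astype(int);g=f.mean(-1)
    reg=(W[...,0]>390)&(W[...,0]<620)&(W[...,1]<-115)&(W[...,1]>-350)&(W[...,2]>55)&(W[...,2]<85)&(f.max(-1)-f.min(-1)<35)
    for thr in (85,):
        m=(reg&(g>thr)).astype(np.uint8)
        m=cv2.morphologyEx(m,cv2.MORPH_OPEN,np.ones((13,8),np.uint8))
        k,lab,st,_=cv2.connectedComponentsWithStats(m)
        for i in range(1,k):
            if st[i,4]>250: rect(W[lab==i],f"strip{st[i,:4]}")
if __name__=="__main__":
    import pickle
    strips(pickle.load(open("w1.pkl","rb")))
    p=env.grab_frame("wrist");print(p["position"],env.state()["ee_pos"]);strips(p);pickle.dump(p,open("w2.pkl","wb"))
E
python3 fr.py
```

```text
strip[168  77  47 134] n 3173 c [ 525.6 -164.6] len 160.3 wid 45.0 yaw 6.23 z [62.4 69.2 70.9]
strip[153  80  12  30] n 347 c [ 585.7 -122.3] len 33.7 wid 11.4 yaw -2.77 z [63.2 69.6 70.8]
strip[220  83  49  37] n 1247 c [ 582.7 -222.7] len 65.0 wid 32.8 yaw -61.94 z [61.8 62.9 63.9]
strip[292  96  31 125] n 2366 c [ 507.2 -302.9] len 152.0 wid 26.4 yaw -3.34 z [68.4 69.7 70.9]
strip[238 112  33  99] n 2288 c [ 504.1 -237.2] len 121.9 wid 37.2 yaw -3.45 z [62.9 69.6 70.9]
strip[218 125  23 100] n 1344 c [ 484.2 -204.3] len 128.9 wid 25.3 yaw 4.48 z [62.  63.2 65.7]
strip[261 178  27  51] n 987 c [ 448.8 -266.8] len 70.0 wid 30.9 yaw -9.9 z [61.9 63.  65.2]
[ 582.00779748 -243.61222939  493.41995405] [ 509.71148498 -244.29779548  324.02422558]
strip[166  76  51 132] n 3333 c [ 525.6 -167.2] len 158.4 wid 52.1 yaw 4.39 z [62.4 69.3 70.8]
strip[152  78  12  30] n 354 c [ 585.8 -122.7] len 33.7 wid 12.0 yaw -6.66 z [62.9 69.6 70.9]
strip[219  79  35  47] n 1176 c [ 578.2 -217.1] len 52.0 wid 35.1 yaw -18.13 z [61.8 62.9 64. ]
strip[292  95  30 127] n 2415 c [ 505.  -302.9] len 155.8 wid 26.4 yaw -3.56 z [68.5 69.8 70.9]
strip[165 111  14  49] n 454 c [ 533.5 -140.2] len 60.1 wid 23.5 yaw -10.05 z [61.9 63.2 66.6]
strip[236 110  35  98] n 2208 c [ 504.5 -237.2] len 121.6 wid 38.4 yaw -4.23 z [62.8 69.6 71. ]
strip[210 126  29  98] n 1560 c [ 482.7 -200.6] len 126.0 wid 33.4 yaw -0.43 z [61.9 63.  65.2]
strip[259 182  28  46] n 974 c [ 445.3 -266.4] len 63.6 wid 34.2 yaw -7.15 z [61.9 62.9 64.4]
strip[165 193  19  19] n 293 c [ 447.1 -134.1] len 32.0 wid 20.2 yaw -44.05 z [61.9 62.9 63.8]
```

```bash
python3 - <<'E'
from meas import *
import pickle
# end loops: high wires (z>85) in rack region
p=pickle.load(open("w2.pkl","rb"));W=world(p);
m=(W[...,0]>390)&(W[...,0]<630)&(W[...,1]<-115)&(W[...,1]>-350)&(W[...,2]>90)&(W[...,2]<130)
k,lab,st,_=cv2.connectedComponentsWithStats(m.astype(np.uint8))
for i in range(1,k):
    if st[i,4]>8:
        P=W[lab==i];print(st[i],P.min(0).round(),P.max(0).round(),P.mean(0).round(1))
E
```

```text
[138  64  19  14 102] [ 602. -129.   91.] [ 615. -115.  109.] [ 609.7 -123.9  103.4]
[302  89  25  13 164] [ 578. -319.   90.] [ 591. -293.  110.] [ 585.6 -306.1  103.8]
[188  90  25  12 160] [ 577. -191.   91.] [ 589. -165.  109.] [ 583.9 -178.6  104. ]
[244 105  24  12 145] [ 561. -254.   95.] [ 573. -228.  109.] [ 568.6 -241.4  104.6]
[150 108   9  92 479] [ 465. -136.   91.] [ 569. -117.  121.] [ 519.5 -130.5  117.3]
[173 120  18  74 415] [ 472. -165.   90.] [ 556. -148.  121.] [ 516.1 -154.1  115.9]
[284 120  19  91 443] [ 453. -293.   91.] [ 557. -274.  122.] [ 507.6 -280.4  116.9]
[205 122  13  74 368] [ 471. -199.   90.] [ 554. -182.  122.] [ 513.8 -193.5  116.6]
[310 122  26  90 466] [ 451. -328.   92.] [ 555. -308.  121.] [ 506.  -320.4  116.3]
[229 134  16  55 292] [ 479. -228.   92.] [ 540. -212.  122.] [ 510.8 -217.7  115.9]
[260 136  15  55 286] [ 477. -262.   90.] [ 539. -247.  121.] [ 507.5 -256.3  116. ]
[238 203  22  14 149] [ 444. -246.   91.] [ 456. -220.  109.] [ 449.2 -232.6  103. ]
[197 209  11  13  67] [ 437. -182.   90.] [ 449. -171.  109.] [ 442.5 -177.4  102.3]
[152 222   4   6  11] [ 426. -116.   91.] [ 430. -115.  101.] [ 428.4 -115.7   95.8]
[288 223  22  15 147] [ 417. -308.   91.] [ 430. -282.  109.] [ 422.9 -294.5  102.7]
```

```bash
cat > fr2.py <<'E'
from meas import *
import pickle,sys
def go(p):
    W=world(p);z=W[...,2]
    reg=(W[...,0]>390)&(W[...,0]<640)&(W[...,1]<-75)&(W[...,1]>-350)
    m=cv2.morphologyEx((reg&(z>67.2)&(z<73)).astype(np.uint8),cv2.MORPH_OPEN,np.ones((11,11),np.uint8))
    k,lab,st,_=cv2.connectedComponentsWithStats(m)
    for i in range(1,k):
        if st[i,4]>250: rect(W[lab==i],"strip")
    m=reg&(z>88)&(z<130)
    k,lab,st,_=cv2.connectedComponentsWithStats(m.astype(np.uint8))
    for i in range(1,k):
        P=W[lab==i]
        if st[i,4]>20: print("wire",((P.min(0)+P.max(0))/2).round(1),(P.max(0)-P.min(0)).round(0))
if __name__=="__main__": go(pickle.load(open("w2.pkl","rb")))
E
python3 fr2.py
```

```text
strip n 647 c [ 585.  -115.6] len 38.3 wid 24.5 yaw -19.08 z [68.8 69.9 70.9]
strip n 2332 c [ 503.7 -301.2] len 153.7 wid 25.5 yaw -3.67 z [68.8 69.8 70.9]
strip n 411 c [ 567.1 -176.9] len 25.7 wid 23.1 yaw -81.57 z [68.7 69.7 71. ]
strip n 953 c [ 525.3 -104.9] len 79.8 wid 19.0 yaw -1.97 z [68.8 69.9 71.1]
strip n 1691 c [ 509.5 -237.3] len 110.1 wid 23.9 yaw -4.09 z [68.9 69.9 70.9]
strip n 1576 c [ 499.5 -172. ] len 105.3 wid 24.5 yaw -4.54 z [68.8 69.9 70.9]
strip n 299 c [ 440.8 -101.6] len 25.0 wid 21.5 yaw -12.91 z [68.9 70.  71.1]
wire [ 608.6 -116.2   98.3] [12. 26. 20.]
wire [ 584.3 -306.   100.1] [13. 26. 19.]
wire [ 582.7 -178.2   98.3] [12. 26. 20.]
wire [ 567.  -240.9  102. ] [12. 26. 14.]
wire [518.8 -92.7 104.8] [104.  19.  34.]
wire [ 516.7 -126.8  104.9] [104.  19.  32.]
wire [ 514.3 -156.6  105.2] [84. 17. 32.]
wire [ 504.8 -283.4  105.6] [104.  18.  32.]
wire [ 512.4 -190.8  105. ] [84. 17. 33.]
wire [ 503.1 -317.7  104.8] [104.  20.  32.]
wire [ 509.8 -219.7  105.2] [61. 16. 33.]
wire [ 507.8 -254.2  104.6] [62. 15. 33.]
wire [ 449.9 -232.8   99.3] [12. 26. 20.]
wire [ 442.8 -176.5   98.7] [11. 10. 20.]
wire [ 426.2 -103.4   98.7] [13. 26. 21.]
wire [ 423.5 -295.    98.7] [13. 26. 21.]
```

Call:
move_arm --plan '[[[0,5,0],0,0.4],[[0,5,0],0,0.4],[[0,5,0],0,0.4],[[0,5,0],0,0.4],[[0,5,0],0,0.4]]'

```text
time_s: 5.1
ee_pos: [509.5, 6.3, 324.6]
ee_rot: [180.0, -0.1, 0.2]
force: [1.4, 0.5, -0.3]
gripper_width: 54.8
gripper_force: 0.0
```

Call:
move_arm --plan '[[[0,5,0],0,0.4],[[0,5,0],0,0.4],[[0,5,0],0,0.4],[[0,5,0],-2.5,0.4],[[0,5,0],0,0.4]]'

```text
time_s: 5.6
ee_pos: [510.4, 256.3, 324.7]
ee_rot: [180.0, -0.1, -2.3]
force: [0.9, -0.9, -0.2]
gripper_width: 55.1
gripper_force: 0.0
```

Call:
move_arm --plan '[[[0,0,0],0,0.4],[[0,0,0],0,0.4]]'

```text
time_s: 5.8
ee_pos: [510.5, 255.4, 323.9]
ee_rot: [179.9, 0.0, -2.1]
force: [0.2, -0.2, 0.1]
gripper_width: 54.4
gripper_force: 0.0
```

```bash
python3 - <<'E'
from meas import *
p=env.grab_frame("wrist");boards("wrist",p);print(env.state()["ee_pos"],env.state()["ee_rot"])
cv2.imwrite("pics/w3.png",cv2.cvtColor(p["frame"],cv2.COLOR_RGB2BGR))
E
```

```text
wrist n 2436 c [508.  226.9] len 150.9 wid 13.5 yaw -2.64 z [181.3 183.4 184.5]
wrist n 2118 c [516.5 354. ] len 131.4 wid 13.1 yaw -2.78 z [177.2 179.4 180.6]
wrist n 1693 c [508.2 290.7] len 111.6 wid 13.4 yaw -2.72 z [173.4 175.4 176.5]
wrist n 1384 c [506.5 163.3] len 90.6 wid 13.2 yaw -2.89 z [168.8 171.2 172.4]
[510.59926417 254.61982149 324.17521801] [ 1.79939606e+02 -9.56578321e-03 -2.14941301e+00]
```

View pics/w3.png

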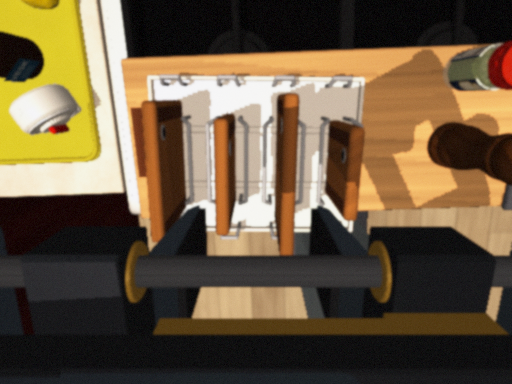

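Call:
move_arm --plan '[[[-0.5,-2.75,0],-0.6,0.4],[[0,0,-4],0,0.4],[[0,0,-4],0,0.4],[[0,0,-4],0,0.4],[[0,0,0],0,0.4]]'

```text
time_s: 6.35
ee_pos: [502.2, 224.8, 199.4]
ee_rot: [179.7, 0.6, -2.9]
force: [1.0, -0.1, -0.0]
gripper_width: 54.3
gripper_force: 0.0
```

Call:
move_arm --plan '[[[0,0,0],0,0.4],[[0,0,0],0,0.4]]'

```text
time_s: 6.55
ee_pos: [507.3, 228.5, 206.8]
ee_rot: [-179.9, -0.3, -2.8]
force: [0.1, -1.0, 0.3]
gripper_width: 54.6
gripper_force: 0.0
```

Call:
move_arm --plan '[[[0,0,-2.5],0,0.4],[[0,0,-2.5],0,0.4],[[0,0,0],0,0.4],[[0,0,0],0,0.4]]'

```text
time_s: 6.95
ee_pos: [506.7, 229.1, 155.9]
ee_rot: [-179.9, -0.2, -2.7]
force: [-0.1, 0.7, 0.0]
gripper_width: 54.5
gripper_force: 0.0
```

Call:
move_arm --plan '[[[0,0,0],0,1],[[0,0,0],0,1],[[0,0,0],0,1],[[0,0,0],0,1],[[0,0,0],0,1]]' --squeeze 35

```text
time_s: 7.45
ee_pos: [505.6, 228.8, 154.2]
ee_rot: [180.0, -0.0, -2.7]
force: [-0.4, -0.6, 0.1]
gripper_width: 17.6
gripper_force: 0.0
```

Call:
move_arm --plan '[[[0,0,0],0,1],[[0,0,0],0,1],[[0,0,0],0,1],[[0,0,0],0,1]]'

```text
time_s: 7.85
ee_pos: [505.5, 228.8, 154.1]
ee_rot: [180.0, -0.0, -2.7]
force: [0.7, 0.2, 1.6]
gripper_width: 13.9
gripper_force: 35.0
```

Call:
move_arm --plan '[[[0,0,2],0,1],[[0,0,3],0,1],[[0,0,4],0,1],[[0,0,4],0,1],[[0,0,4],0,1]]'

```text
time_s: 8.35
ee_pos: [505.1, 228.6, 324.9]
ee_rot: [180.0, 0.1, -2.7]
force: [0.9, 0.2, -2.0]
gripper_width: 13.7
gripper_force: 35.0
```

Call:
move_arm --plan '[[[0,0,0],0,1],[[0,0,0],0,1]]'

```text
time_s: 8.55
ee_pos: [505.4, 228.7, 323.9]
ee_rot: [-180.0, -0.0, -2.7]
force: [0.4, 0.2, -1.8]
gripper_width: 14.2
gripper_force: 35.0
```

Call:
move_arm --plan '[[[0.2,-3.5,0],0,1],[[0.2,-4.5,0],0,1],[[0.2,-4.5,0],0,1],[[0.2,-4.5,0],0,1],[[0.2,-4.5,0],-0.7,1]]'

```text
time_s: 9.05
ee_pos: [514.2, 12.2, 321.3]
ee_rot: [180.0, 0.3, -3.4]
force: [0.8, 0.0, -2.3]
gripper_width: 13.6
gripper_force: 35.0
```

Call:
move_arm --plan '[[[0.2,-4.5,0],-0.7,1],[[0,-4.5,0],0,1],[[0,-3.35,0],0,1],[[0,0,0],0,1],[[0,0,0],0,1]]'

```text
time_s: 9.55
ee_pos: [516.6, -109.9, 321.6]
ee_rot: [-179.9, 0.3, -4.2]
force: [0.7, -0.1, -2.3]
gripper_width: 13.9
gripper_force: 35.0
```

Call:
move_arm --plan '[[[0,0,0],0,1],[[0,0,0],0,1]]'

```text
time_s: 9.75
ee_pos: [517.3, -108.5, 323.4]
ee_rot: [-180.0, 0.1, -4.0]
force: [0.3, 0.5, -1.4]
gripper_width: 14.2
gripper_force: 35.0
```

```bash
python3 - <<'E'
from meas import *
p=env.grab_frame("wrist");cv2.imwrite("pics/w4.png",cv2.cvtColor(p["frame"],cv2.COLOR_RGB2BGR));W=world(p)
print(env.state()["ee_pos"],env.state()["ee_rot"])
from fr2 import go
go(p)
E
```

```text
[ 517.42144568 -108.51957572  323.64771286] [-1.79986239e+02  4.18202532e-02 -3.96396373e+00]
strip n 359 c [ 567.9 -305.9] len 29.7 wid 20.8 yaw 48.72 z [68.6 69.7 70.8]
strip n 511 c [ 564.5 -176.8] len 29.7 wid 25.1 yaw 1.05 z [68.7 69.8 70.8]
strip n 867 c [ 517.6 -173.3] len 59.8 wid 24.3 yaw -1.47 z [68.8 69.9 70.9]
strip n 501 c [ 504.9 -240.4] len 46.9 wid 16.0 yaw -3.13 z [68.7 69.7 70.8]
strip n 373 c [ 462.2 -172.6] len 35.3 wid 18.4 yaw -10.99 z [68.9 69.9 70.9]
wire [ 611.5 -116.2  104.6] [ 7. 24. 10.]
wire [ 584.2 -306.2   98.5] [13. 27. 21.]
wire [ 583.  -177.6   98.8] [12. 26. 21.]
wire [ 566.7 -240.3   98.8] [13. 26. 22.]
wire [ 505.3 -282.8  104.7] [103.  19.  33.]
wire [ 503.2 -317.   104.8] [104.  20.  33.]
wire [ 516.4 -129.6  117.1] [98. 12.  8.]
wire [518.9 -87.7 119. ] [93. 10.  5.]
wire [ 514.3 -155.9  105.4] [84. 18. 32.]
wire [ 512.3 -190.   105.1] [84. 18. 34.]
wire [ 509.6 -218.9  104.8] [62. 15. 32.]
wire [ 507.8 -253.7  104.9] [62. 17. 32.]
wire [ 449.8 -232.3   98.9] [13. 26. 21.]
wire [ 443.7 -168.3   98.3] [13. 27. 20.]
wire [ 423.5 -294.5   98.5] [13. 26. 20.]
```

View pics/w4.png

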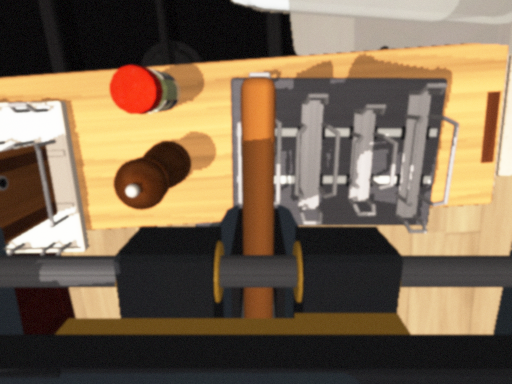

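```bash
cat > held.py <<'E'
from meas import *
p=env.grab_frame("wrist");W=world(p);t=env.state()["ee_pos"];print(t)
m=(abs(W[...,1]-t[1])<14)&(W[...,2]>t[2]+15)&(W[...,2]<t[2]+40)&(W[...,0]>t[0]+15)
k,lab,st,_=cv2.connectedComponentsWithStats(m.astype(np.uint8));i=1+st[1:,4].argmax();P=W[lab==i]
print("far end",np.percentile(P[:,0],99.5).round(1),"z",P[:,2].mean().round(1));rect(P,"held")
E
python3 held.py
```

```text
[ 517.48974615 -108.62932555  323.86829625]
far end 596.6 z 352.7
held n 5750 c [ 564.6 -111.5] len 63.4 wid 23.1 yaw -5.45 z [350.3 353.  354.2]
```

Call:
move_arm --plan '[[[0,0,-4],0,1],[[0,0,-4],0,1],[[0,0,-3],0,1],[[0,0,0],0,1],[[0,0,0],0,1]]'

```text
time_s: 10.35
ee_pos: [518.0, -109.3, 214.8]
ee_rot: [180.0, -0.0, -4.0]
force: [0.9, -0.1, -1.7]
gripper_width: 13.8
gripper_force: 35.0
```

Call:
move_arm --plan '[[[0,0,-2],0,1],[[0,0,-2],0,1],[[0,0,-1],0,1],[[0,0,0],0,1],[[0,0,0],0,1]]'

```text
time_s: 10.85
ee_pos: [518.6, -109.9, 165.5]
ee_rot: [180.0, -0.2, -4.1]
force: [0.2, -0.3, -1.4]
gripper_width: 13.4
gripper_force: 35.0
```

Call:
move_arm --plan '[[[0,0,-0.4],0,1],[[0,0,-0.2],0,1],[[0,0,0],0,1],[[0,0,0],0,1]]'

```text
time_s: 11.25
ee_pos: [517.5, -109.7, 158.2]
ee_rot: [180.0, -0.0, -4.1]
force: [-0.1, -0.1, -1.9]
gripper_width: 13.7
gripper_force: 35.0
```

Call:
move_arm --plan '[[[0,0,-0.2],0,1],[[0,0,0],0,1],[[0,0,0],0,1]]'

```text
time_s: 11.55
ee_pos: [517.7, -109.7, 158.1]
ee_rot: [180.0, -0.1, -4.1]
force: [-3.3, 0.6, 9.5]
gripper_width: 14.0
gripper_force: 35.0
```

Call:
move_arm --plan '[[[0,0,0],0,0.6],[[0,0,0],0,0.5],[[0,0,0],0,0.45],[[0,0,0],0,0.45],[[0,0,0],0,0.45]]'

```text
time_s: 12.05
ee_pos: [517.5, -109.7, 155.8]
ee_rot: [180.0, 0.0, -4.1]
force: [-0.5, -0.6, 0.6]
gripper_width: 49.1
gripper_force: 0.0
```

Call:
move_arm --plan '[[[0,0,3],0,0.45],[[0,0,4],0,0.4],[[0,0,4.5],0,0.4],[[0,0,4.5],0,0.4],[[0,0,0],0,0.4]]'

```text
time_s: 12.55
ee_pos: [520.4, -110.3, 322.7]
ee_rot: [179.9, -0.8, -4.1]
force: [0.6, 0.0, -0.7]
gripper_width: 54.8
gripper_force: 0.0
```

```bash
cat > stored.py <<'E'
from meas import *
p=env.grab_frame("wrist");W=world(p);print(env.state()["ee_pos"],env.state()["ee_rot"])
m=(W[...,2]>160)&(W[...,2]<200)&(W[...,1]<-70)&(W[...,1]>-340)&(W[...,0]>400)&(W[...,0]<620)
k,lab,st,_=cv2.connectedComponentsWithStats(m.astype(np.uint8))
for i in range(1,k):
    if st[i,4]>200:
        P=W[lab==i];top=np.percentile(P[:,2],90);P=P[P[:,2]>top-6];rect(P,"stored");print("far",np.percentile(P[:,0],99.5).round(1))
E
python3 stored.py
```

```text
[ 518.95993999 -110.02513114  319.25220414] [179.92878017  -0.41499719  -4.0664725 ]
stored n 2453 c [ 522. -110.] len 147.5 wid 13.4 yaw -3.91 z [185.4 187.4 188.5]
far 596.5
```

Call:
move_arm --plan '[[[-0.2,4.5,0],0,0.4],[[-0.2,4.6,0],0,0.4],[[-0.2,4.6,0],0.7,0.4],[[-0.2,4.6,0],0.6,0.4],[[-0.2,4.5,0],0,0.4]]'

```text
time_s: 13.1
ee_pos: [506.4, 119.9, 314.2]
ee_rot: [179.9, 0.2, -2.8]
force: [0.4, -0.0, -0.5]
gripper_width: 54.5
gripper_force: 0.0
```

Call:
move_arm --plan '[[[-0.2,4.5,0],0,0.4],[[0,0,-4],0,0.4],[[0,0,-4],0,0.4],[[0,0,-3],0,0.4],[[0,0,0],0,0.4]]'

```text
time_s: 13.6
ee_pos: [501.6, 162.4, 200.3]
ee_rot: [179.7, 0.7, -2.7]
force: [-0.3, -0.7, 0.5]
gripper_width: 55.0
gripper_force: 0.0
```

Call:
move_arm --plan '[[[0,0,0],0,0.4],[[0,0,0],0,0.4],[[0,0,0],0,0.4]]'

```text
time_s: 13.9
ee_pos: [506.6, 163.5, 207.8]
ee_rot: [-179.9, -0.2, -2.8]
force: [0.4, 0.3, 0.6]
gripper_width: 54.2
gripper_force: 0.0
```

```bash
python3 - <<'E'
from meas import *
print(env.state()["ee_pos"]);boards("wrist");boards("top")
E
```

```text
[506.55878512 163.45483244 207.7699464 ]
wrist n 2475 c [533.7 288.4] len 61.7 wid 12.8 yaw -3.26 z [172.4 175.4 176.5]
wrist n 2477 c [515.7 162.2] len 72.6 wid 13.4 yaw -2.78 z [169.4 171.4 172.5]
top n 229 c [514.2 351.6] len 132.4 wid 13.5 yaw -2.22 z [176.6 179.3 182.6]
top n 52 c [473.3 162. ] len 27.9 wid 13.9 yaw -3.44 z [168.4 171.4 174. ]
```

Call:
move_arm --plan '[[[0,0,-3],0,0.4],[[0,0,-2],0,0.4],[[0,0,-1.3],0,0.4],[[0,0,0],0,0.4],[[0,0,0],0,0.7]]'

```text
time_s: 14.5
ee_pos: [506.0, 163.4, 143.8]
ee_rot: [-180.0, -0.1, -2.8]
force: [0.6, -0.1, 0.9]
gripper_width: 49.2
gripper_force: 0.0
```

Call:
move_arm --plan '[[[0,0,0],0,1],[[0,0,0],0,1],[[0,0,0],0,1],[[0,0,0],0,1],[[0,0,0],0,1]]'

```text
time_s: 15.0
ee_pos: [505.6, 163.3, 143.3]
ee_rot: [-180.0, -0.0, -2.8]
force: [0.3, 0.9, 1.6]
gripper_width: 13.7
gripper_force: 35.0
```

Call:
move_arm --plan '[[[0,0,0],0,1],[[0,0,0],0,1],[[0,0,0],0,1],[[0,0,0],0,1]]'

```text
time_s: 15.4
ee_pos: [505.6, 163.3, 143.3]
ee_rot: [-180.0, -0.0, -2.8]
force: [-0.3, 0.4, 3.4]
gripper_width: 13.5
gripper_force: 35.0
```

Call:
move_arm --plan '[[[0,0,2],0,1],[[0,0,3],0,1],[[0,0,4],0,1],[[0,0,4],0,1],[[0,0,4],0,1]]'

```text
time_s: 15.9
ee_pos: [505.0, 163.2, 313.9]
ee_rot: [180.0, 0.1, -2.8]
force: [0.9, -0.2, -0.8]
gripper_width: 13.5
gripper_force: 35.0
```

Call:
move_arm --plan '[[[0,-3.5,0],0,1],[[0,-4.5,0],0,1],[[0,-4.5,0],0,1],[[0.1,-4.5,0],0,1],[[0.1,-4.5,0],-0.6,1]]'

```text
time_s: 16.4
ee_pos: [507.0, -53.2, 312.4]
ee_rot: [-180.0, 0.0, -3.4]
force: [1.1, -1.1, -0.7]
gripper_width: 14.0
gripper_force: 35.0
```

Call:
move_arm --plan '[[[0.1,-4.5,0],-0.7,1],[[0,-4.5,0],0,1],[[0,-4.5,0],0,1],[[0,-3,0],0,1],[[0,-2,0],0,1]]'

```text
time_s: 16.9
ee_pos: [508.0, -239.1, 311.9]
ee_rot: [-180.0, 0.1, -4.2]
force: [-0.4, 0.9, -1.5]
gripper_width: 13.9
gripper_force: 35.0
```

Call:
move_arm --plan '[[[0,0,-3],0,1],[[0,0,-3],0,1],[[0,0,-2],0,1],[[0,0,0],0,1],[[0,0,0],0,1]]'

```text
time_s: 17.4
ee_pos: [508.6, -236.7, 233.0]
ee_rot: [-180.0, 0.0, -4.1]
force: [0.4, -0.9, -1.5]
gripper_width: 13.7
gripper_force: 35.0
```

Call:
move_arm --plan '[[[0,0,0],0,1],[[0,0,0],0,1]]'

```text
time_s: 17.6
ee_pos: [509.2, -237.0, 234.4]
ee_rot: [179.9, -0.1, -4.1]
force: [-0.3, 0.5, -1.5]
gripper_width: 13.6
gripper_force: 35.0
```

```bash
python3 held.py; python3 -c "
from h import *
print(env.state()['ee_rot'],env.state()['force'])"
```

```text
[ 509.06349556 -236.89104112  234.23607794]
far end 556.4 z 262.2
held n 3083 c [ 540.1 -239.2] len 32.4 wid 25.2 yaw -9.51 z [258.4 262.6 264.7]
[ 1.79943642e+02 -1.26707277e-01 -4.06341590e+00] [-0.80617202  0.34746911 -1.00387066]
```

Call:
move_arm --plan '[[[0,0,-2.5],0,1],[[0,0,-2],0,1],[[0,0,-2],0,1],[[0,0,-1],0,1],[[0,0,0],0,1]]'

```text
time_s: 18.15
ee_pos: [508.0, -236.4, 157.2]
ee_rot: [-180.0, 0.1, -4.1]
force: [-0.2, -0.2, -0.2]
gripper_width: 13.7
gripper_force: 35.0
```

Call:
move_arm --plan '[[[0,0,-0.6],0,1],[[0,0,-0.5],0,1],[[0,0,-0.2],0,1],[[0,0,0],0,1],[[0,0,0],0,1]]'

```text
time_s: 18.65
ee_pos: [509.4, -237.2, 147.2]
ee_rot: [179.9, -0.2, -4.1]
force: [-0.2, 0.4, 6.7]
gripper_width: 14.3
gripper_force: 35.0
```

Call:
move_arm --plan '[[[0,0,0],0,0.6],[[0,0,0],0,0.5],[[0,0,0],0,0.45],[[0,0,0],0,0.45],[[0,0,0],0,0.45]]'

```text
time_s: 19.15
ee_pos: [508.5, -236.7, 144.8]
ee_rot: [-180.0, 0.0, -4.1]
force: [0.7, -0.2, 0.2]
gripper_width: 49.5
gripper_force: 0.0
```

Call:
move_arm --plan '[[[0,0,3],0,0.45],[[0,0,4.5],0,0.4],[[0,0,5],0,0.4],[[0,0,4.5],0,0.4],[[0,0,0],0,0.4]]'

```text
time_s: 19.65
ee_pos: [511.1, -238.0, 322.2]
ee_rot: [179.7, -0.8, -4.1]
force: [0.2, 0.3, 0.0]
gripper_width: 54.6
gripper_force: 0.0
```

```bash
python3 stored.py
```

```text
[ 509.80861828 -237.32382048  318.48976231] [179.83010592  -0.40351384  -4.06359701]
stored n 2129 c [ 537.  -111.9] len 118.4 wid 12.7 yaw -4.0 z [184.9 187.4 188.6]
far 596.3
stored n 1409 c [ 510.5 -237.1] len 90.2 wid 13.5 yaw -4.08 z [173.1 175.4 176.5]
far 556.1
```

Call:
move_arm --plan '[[[0,3.8,0],0,0.4],[[0,4.5,0],0,0.4],[[0,4.5,0],0,0.4],[[0,4.5,0],0,0.4],[[0,4.5,0],0,0.4]]'

```text
time_s: 20.2
ee_pos: [507.4, -17.0, 313.1]
ee_rot: [180.0, 0.2, -4.1]
force: [2.0, -1.2, -0.0]
gripper_width: 54.4
gripper_force: 0.0
```

Call:
move_arm --plan '[[[0,4.5,0],0.7,0.4],[[0,4.5,0],0.7,0.4],[[0,4.5,0],0,0.4],[[0,4.5,0],0,0.4],[[-0.2,4.5,0],0,0.4]]'

```text
time_s: 20.7
ee_pos: [505.6, 207.9, 313.0]
ee_rot: [179.9, 0.2, -2.7]
force: [1.6, -0.0, -0.0]
gripper_width: 54.8
gripper_force: 0.0
```

Call:
move_arm --plan '[[[0,4.5,0],0,0.4],[[0,4,0],0,0.4],[[0,0,0],0,0.4],[[0,0,0],0,0.4],[[0,0,0],0,0.4]]'

```text
time_s: 21.2
ee_pos: [506.2, 290.2, 314.0]
ee_rot: [179.9, 0.1, -2.7]
force: [0.5, -0.8, 0.9]
gripper_width: 54.9
gripper_force: 0.0
```

```bash
python3 - <<'E'
from meas import *
print(env.state()["ee_pos"],env.state()["ee_rot"]);boards("wrist");boards("top")
E
```

```text
[506.24385411 290.15037852 314.02254299] [ 1.79898500e+02  9.19591213e-02 -2.71278708e+00]
wrist n 1794 c [531.7 353.6] len 101.7 wid 13.4 yaw -2.89 z [177.2 179.4 180.6]
wrist n 1825 c [508.1 290.7] len 112.2 wid 13.6 yaw -2.59 z [173.3 175.4 176.5]
top n 96 c [474.6 353.3] len 57.8 wid 12.7 yaw -1.61 z [177.1 179.6 182.6]
```

Call:
move_arm --plan '[[[0.1,0,-3],0,0.4],[[0,0,-4],0,0.4],[[0,0,-3],0,0.4],[[0,0,-1],0,0.4],[[0,0,0],0,0.4]]'

```text
time_s: 21.8
ee_pos: [507.2, 290.2, 204.1]
ee_rot: [179.9, 0.1, -2.7]
force: [0.6, -0.1, 0.8]
gripper_width: 54.4
gripper_force: 0.0
```

Call:
move_arm --plan '[[[0,0,0],0,0.4],[[0,0,-2],0,0.4],[[0,0,-2],0,0.4],[[0,0,-1.7],0,0.4],[[0,0,0],0,0.5]]'

```text
time_s: 22.3
ee_pos: [507.3, 291.1, 147.8]
ee_rot: [180.0, 0.1, -2.7]
force: [-0.3, 0.1, 0.0]
gripper_width: 49.6
gripper_force: 0.0
```

Call:
move_arm --plan '[[[0,0,0],0,1],[[0,0,0],0,1],[[0,0,0],0,1],[[0,0,0],0,1],[[0,0,0],0,1]]'

```text
time_s: 22.8
ee_pos: [507.8, 291.5, 148.7]
ee_rot: [-180.0, -0.1, -2.7]
force: [-0.2, 0.3, 2.2]
gripper_width: 13.9
gripper_force: 35.0
```

Call:
move_arm --plan '[[[0,0,0],0,1],[[0,0,0],0,1],[[0,0,0],0,1],[[0,0,0],0,1],[[0,0,0],0,1]]'

```text
time_s: 23.3
ee_pos: [507.8, 291.5, 148.7]
ee_rot: [-180.0, -0.1, -2.7]
force: [-1.9, 0.6, 6.0]
gripper_width: 14.0
gripper_force: 35.0
```

Call:
move_arm --plan '[[[0,0,2],0,1],[[0,0,3],0,1],[[0,0,4],0,1],[[0,0,4],0,1],[[0,0,4],0,1]]'

```text
time_s: 23.8
ee_pos: [507.0, 291.0, 318.6]
ee_rot: [179.9, 0.1, -2.7]
force: [0.6, 0.4, -0.8]
gripper_width: 14.0
gripper_force: 35.0
```

Call:
move_arm --plan '[[[0,-3.5,0],0,1],[[0,-4.5,0],0,1],[[0,-4.5,0],0,1],[[0.2,-4.5,0],0,1],[[0.2,-4.5,0],-0.7,1]]'

```text
time_s: 24.3
ee_pos: [510.9, 74.6, 317.2]
ee_rot: [180.0, 0.1, -3.4]
force: [0.8, 0.9, -1.5]
gripper_width: 13.7
gripper_force: 35.0
```

Call:
move_arm --plan '[[[0.2,-4.5,0],-0.7,1],[[0,-4.5,0],0,1],[[0,-4.5,0],0,1],[[0,-4.5,0],0,1],[[0,-4.5,0],0,1]]'

```text
time_s: 24.8
ee_pos: [512.8, -150.5, 317.2]
ee_rot: [-180.0, 0.1, -4.1]
force: [0.4, -0.0, -0.9]
gripper_width: 13.8
gripper_force: 35.0
```

Call:
move_arm --plan '[[[0,-2.5,0],0,1],[[0,0,0],0,1],[[0,0,0],0,1],[[0,0,0],0,1],[[0,0,0],0,1]]'

```text
time_s: 25.3
ee_pos: [513.5, -172.5, 318.0]
ee_rot: [-180.0, 0.0, -4.0]
force: [-0.1, 0.5, -0.7]
gripper_width: 13.7
gripper_force: 35.0
```

```bash
python3 held.py; python3 -c "
from h import *
print(env.state()['ee_rot'],env.state()['force'])"
```

```text
[ 513.55816428 -172.55742474  318.05706385]
far end 570.9 z 344.7
held n 3788 c [ 549.7 -175. ] len 42.1 wid 24.8 yaw -7.26 z [341.6 344.7 346.4]
[-1.79993120e+02  9.94334797e-04 -3.97256459e+00] [-0.06366656 -0.42835236 -0.89906254]
```

Call:
move_arm --plan '[[[0,-0.1,-3],0,1],[[0,0,-4],0,1],[[0,0,-3],0,1],[[0,0,0],0,1],[[0,0,0],0,1]]'

```text
time_s: 25.85
ee_pos: [514.0, -174.3, 218.8]
ee_rot: [180.0, -0.0, -4.0]
force: [1.0, -0.2, 0.1]
gripper_width: 13.6
gripper_force: 35.0
```

Call:
move_arm --plan '[[[0,0,0],0,1],[[0,0,-2],0,1],[[0,0,-2],0,1],[[0,0,-1.5],0,1],[[0,0,0],0,1]]'

```text
time_s: 26.35
ee_pos: [513.3, -174.6, 162.9]
ee_rot: [-180.0, 0.1, -4.1]
force: [0.1, 0.1, -0.9]
gripper_width: 13.9
gripper_force: 35.0
```

Call:
move_arm --plan '[[[0,0,-0.4],0,1],[[0,0,-0.4],0,1],[[0,0,-0.3],0,1],[[0,0,0],0,1],[[0,0,0],0,1]]'

```text
time_s: 26.85
ee_pos: [514.2, -174.9, 152.7]
ee_rot: [180.0, -0.1, -4.1]
force: [0.5, -0.2, 1.7]
gripper_width: 13.6
gripper_force: 35.0
```

Call:
move_arm --plan '[[[0,0,0],0,0.6],[[0,0,0],0,0.5],[[0,0,0],0,0.45],[[0,0,0],0,0.45],[[0,0,0],0,0.45]]'

```text
time_s: 27.35
ee_pos: [513.4, -174.7, 151.9]
ee_rot: [180.0, 0.0, -4.1]
force: [0.2, 0.4, -0.5]
gripper_width: 49.7
gripper_force: 0.0
```

Call:
move_arm --plan '[[[0,0,3],0,0.45],[[0,0,4.5],0,0.4],[[0,0,5],0,0.4],[[0,0,4],0,0.4],[[0,0,0],0,0.4]]'

```text
time_s: 27.85
ee_pos: [516.0, -175.6, 323.5]
ee_rot: [179.8, -0.7, -4.1]
force: [1.0, 0.1, -0.3]
gripper_width: 54.6
gripper_force: 0.0
```

```bash
python3 stored.py
```

```text
[ 514.66928739 -175.11510085  320.02874936] [179.88946505  -0.36950542  -4.06654428]
stored n 1813 c [ 544.5 -111.8] len 104.0 wid 13.4 yaw -4.41 z [185.2 187.4 188.6]
far 596.7
stored n 1703 c [ 514.6 -174.8] len 111.6 wid 12.8 yaw -4.1 z [177.6 179.4 180.5]
far 570.8
stored n 1144 c [ 519.1 -237.5] len 73.3 wid 13.4 yaw -4.11 z [173.1 175.3 176.5]
far 556.4
```

Call:
move_arm --plan '[[[0,3.9,0],0,0.4],[[0,4.5,0],0,0.4],[[0,4.5,0],0,0.4],[[0,4.5,0],0,0.4],[[0,4.5,0],0,0.4]]'

```text
time_s: 28.4
ee_pos: [512.4, 45.9, 315.1]
ee_rot: [180.0, 0.2, -4.1]
force: [1.0, -0.5, -0.5]
gripper_width: 54.3
gripper_force: 0.0
```

Call:
move_arm --plan '[[[0,4.5,0],0.7,0.4],[[0,4.5,0],0.6,0.4],[[0,4.5,0],0,0.4],[[0,4.5,0],0,0.4],[[0.1,4.5,0],0,0.4]]'

```text
time_s: 28.9
ee_pos: [513.4, 270.8, 315.0]
ee_rot: [179.9, 0.2, -2.8]
force: [0.6, -0.2, 0.2]
gripper_width: 55.1
gripper_force: 0.0
```

Call:
move_arm --plan '[[[0,4.5,0],0,0.4],[[0,4,0],0,0.4],[[0,0,0],0,0.4],[[0,0,0],0,0.4],[[0,0,0],0,0.4]]'

```text
time_s: 29.4
ee_pos: [514.3, 353.1, 316.0]
ee_rot: [179.9, 0.1, -2.8]
force: [-0.3, -0.3, 0.2]
gripper_width: 55.0
gripper_force: 0.0
```

```bash
python3 - <<'E'
from meas import *
print(env.state()["ee_pos"],env.state()["ee_rot"]);boards("wrist")
E
```

```text
[514.29606279 353.06524839 316.00713019] [ 1.79887890e+02  8.69377710e-02 -2.81594926e+00]
wrist n 2208 c [515.6 354.5] len 132.3 wid 13.5 yaw -2.61 z [177.2 179.4 180.5]
```

Call:
move_arm --plan '[[[0,0.1,-3],0,0.4],[[0,0,-4],0,0.4],[[0,0,-3],0,0.4],[[0,0,-1],0,0.4],[[0,0,0],0,0.4]]'

```text
time_s: 29.95
ee_pos: [514.2, 353.9, 206.1]
ee_rot: [179.9, 0.1, -2.8]
force: [-0.2, 0.4, 0.6]
gripper_width: 54.9
gripper_force: 0.0
```

Call:
move_arm --plan '[[[0,0,0],0,0.4],[[0,0,-2],0,0.4],[[0,0,-2],0,0.4],[[0,0,-1.5],0,0.4],[[0,0,0],0,0.5]]'

```text
time_s: 30.45
ee_pos: [514.4, 355.1, 152.0]
ee_rot: [180.0, 0.0, -2.8]
force: [0.2, -0.4, -1.1]
gripper_width: 49.8
gripper_force: 0.0
```

Call:
move_arm --plan '[[[0,0,0],0,1],[[0,0,0],0,1],[[0,0,0],0,1],[[0,0,0],0,1],[[0,0,0],0,1]]'

```text
time_s: 30.95
ee_pos: [514.7, 355.5, 152.7]
ee_rot: [-180.0, -0.1, -2.8]
force: [-0.2, 0.3, 2.6]
gripper_width: 13.8
gripper_force: 35.0
```

Call:
move_arm --plan '[[[0,0,0],0,1],[[0,0,0],0,1],[[0,0,0],0,1],[[0,0,0],0,1],[[0,0,0],0,1]]'

```text
time_s: 31.45
ee_pos: [514.8, 355.5, 152.7]
ee_rot: [-180.0, -0.0, -2.8]
force: [-1.0, -0.0, 5.5]
gripper_width: 14.4
gripper_force: 35.0
```

Call:
move_arm --plan '[[[0,0,2],0,1],[[0,0,3],0,1],[[0,0,4],0,1],[[0,0,4],0,1],[[0,0,4],0,1]]'

```text
time_s: 31.95
ee_pos: [514.0, 355.0, 322.3]
ee_rot: [179.9, 0.1, -2.8]
force: [0.9, 0.9, -2.0]
gripper_width: 13.6
gripper_force: 35.0
```

Call:
move_arm --plan '[[[0,-3.5,0],0,1],[[0,-4.6,0],0,1],[[-0.2,-4.6,0],0,1],[[-0.2,-4.6,0],0,1],[[-0.2,-4.6,0],-0.7,1]]'

```text
time_s: 32.45
ee_pos: [507.8, 134.6, 320.9]
ee_rot: [180.0, 0.1, -3.5]
force: [0.8, -0.4, -2.0]
gripper_width: 14.1
gripper_force: 35.0
```

Call:
move_arm --plan '[[[-0.2,-4.6,0],-0.6,1],[[-0.2,-4.6,0],0,1],[[0,-4.6,0],0,1],[[0,-4.6,0],0,1],[[0,-4.6,0],0,1]]'

```text
time_s: 32.95
ee_pos: [503.8, -95.4, 321.1]
ee_rot: [-180.0, 0.1, -4.1]
force: [0.6, -0.7, -1.5]
gripper_width: 13.8
gripper_force: 35.0
```

Call:
move_arm --plan '[[[0,-4.6,0],0,1],[[0,-4.6,0],0,1],[[0,-4.6,0],0,1],[[0,-4.6,0],0,1],[[0,-2.2,0],0,1]]'

```text
time_s: 33.45
ee_pos: [503.7, -303.3, 320.3]
ee_rot: [180.0, 0.1, -4.2]
force: [0.1, 0.7, -1.1]
gripper_width: 13.7
gripper_force: 35.0
```

Call:
move_arm --plan '[[[0,0,0],0,1],[[0,0,0],0,1],[[0,0,0],0,1],[[0,0,0],0,1]]'

```text
time_s: 33.85
ee_pos: [504.6, -298.4, 322.1]
ee_rot: [-180.0, 0.0, -4.0]
force: [0.1, 0.1, -0.5]
gripper_width: 13.6
gripper_force: 35.0
```

```bash
python3 held.py; python3 -c "
from h import *
print(env.state()['ee_rot'],env.state()['force'])"
```

```text
[ 504.66639567 -298.51114837  322.21158587]
far end 572.9 z 348.8
held n 4642 c [ 546.3 -301.1] len 52.7 wid 24.2 yaw -6.19 z [346.2 348.8 350.3]
[-1.79998434e+02 -1.00954586e-02 -3.97525554e+00] [ 0.79405732  0.63896784 -1.45495031]
```

Call:
move_arm --plan '[[[0,-0.05,-3],0,1],[[0,0,-4],0,1],[[0,0,-3],0,1],[[0,0,0],0,1],[[0,0,0],0,1]]'

```text
time_s: 34.4
ee_pos: [505.0, -299.9, 222.9]
ee_rot: [180.0, -0.0, -4.0]
force: [-0.6, -0.1, -1.8]
gripper_width: 14.3
gripper_force: 35.0
```

Call:
move_arm --plan '[[[0,0,0],0,1],[[0,0,-2],0,1],[[0,0,-2],0,1],[[0,0,-1.5],0,1],[[0,0,0],0,1]]'

```text
time_s: 34.9
ee_pos: [504.3, -300.0, 166.9]
ee_rot: [-180.0, 0.0, -4.1]
force: [-0.9, 0.4, -1.9]
gripper_width: 14.2
gripper_force: 35.0
```

Call:
move_arm --plan '[[[0,0,-0.4],0,1],[[0,0,-0.4],0,1],[[0,0,-0.4],0,1],[[0,0,0],0,1],[[0,0,0],0,1]]'

```text
time_s: 35.4
ee_pos: [505.3, -300.9, 156.6]
ee_rot: [179.9, -0.2, -4.1]
force: [-0.3, -1.1, 5.2]
gripper_width: 13.9
gripper_force: 35.0
```

Seated; release, rise, and check everything.

Call:
move_arm --plan '[[[0,0,0],0,0.6],[[0,0,0],0,0.5],[[0,0,0],0,0.45],[[0,0,0],0,0.45],[[0,0,0],0,0.45]]'

```text
time_s: 35.9
ee_pos: [504.4, -300.1, 154.8]
ee_rot: [-180.0, 0.0, -4.1]
force: [0.7, -0.2, 0.3]
gripper_width: 49.1
gripper_force: 0.0
```

Call:
move_arm --plan '[[[0,0,3],0,0.45],[[0,0,4.5],0,0.45],[[0,0,5],0,0.45],[[0,0,4],0,0.45],[[0,0,0],0,0.45]]'

```text
time_s: 36.4
ee_pos: [506.7, -301.5, 326.8]
ee_rot: [179.6, -0.7, -4.1]
force: [-0.8, 0.0, 0.7]
gripper_width: 50.2
gripper_force: 0.0
```

Call:
move_arm --plan '[[[0,3,0],0,0.45],[[0,3,0],0,0.45],[[0,0,0],0,0.45],[[0,0,0],0,0.45],[[0,0,0],0,0.45]]'

```text
time_s: 36.9
ee_pos: [504.4, -240.8, 319.4]
ee_rot: [180.0, 0.1, -4.1]
force: [0.5, 0.5, 0.6]
gripper_width: 50.1
gripper_force: 0.0
```

```bash
python3 stored.py; python3 - <<'E'
from h import *
p=env.grab_frame("wrist");save(p,"w9")
p=env.grab_frame("scene");save(p,"s9");W=world(p)
for d in env.search_frame(p,"mill")[:1]:
    x,y=map(int,d["point"]);print(d,W[y,x].round())
E
```

```text
[ 504.43296589 -240.92411627  319.4560844 ] [ 1.79988918e+02  4.12770269e-02 -4.11185772e+00]
stored n 2325 c [ 533.1 -111.7] len 125.8 wid 12.7 yaw -4.07 z [184.9 187.4 188.6]
far 596.2
stored n 1760 c [ 522.4 -301.8] len 100.5 wid 13.4 yaw -3.84 z [181.  183.3 184.5]
far 573.1
stored n 1595 c [ 522.  -175.7] len 97.1 wid 13.6 yaw -4.63 z [177.1 179.4 180.5]
far 571.0
stored n 1415 c [ 510.7 -237. ] len 89.5 wid 13.1 yaw -4.1 z [173.5 175.4 176.5]
far 555.9
{'point': [256.7, 194.2], 'score': 0.82} [505.  24. 126.]
```

View pics/s9.png

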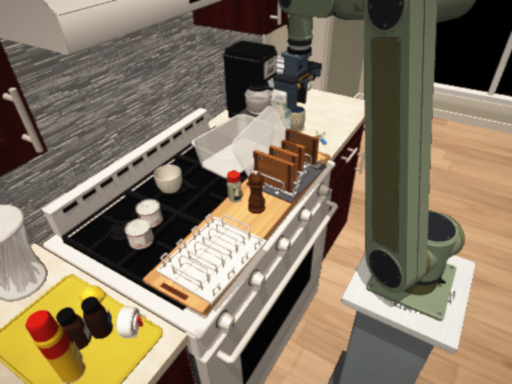

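All four boards stand in their frames (around pixel 285,160) at the seated height, the drainer (210,255) is empty, and the mill (256,194) is untouched.

```bash
python3 -c "
from workcell import env
print(env.job_done())"
```

```text
the job is handed in; nothing more can be done
None
```

I moved all four boards into their matching frames, seated upright on the foot strips, left the mill where it stood, and handed the job in at about 37 s; the hand-in call returned no verdict.

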